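# Open the terminal box: press the snap tab, push the cover off

## Robot

A 6-joint arm with a two-finger parallel gripper is mounted at the origin on the work surface; the furniture and walls round the work are solid. World frame = base frame: x ahead of the robot, y to its left, z up, the work surface at z = 0. Lengths are in m, angles in degrees, forces in N, time in s.
With the tool pointing down it reaches from about 0.375 to 0.825 m from the base axis. Payload 5.5 kg.
Tool frame: the origin (TCP) lies on the mounting face of the last link; the fingertips stand 173 mm ahead of it and the grasp point (between the pads) lies arm.pinch_z ahead of it (arm.pinch_z is the distance from the TCP to the grasp point, in m); z points along the fingers, x is the direction in which the jaws open and shut, and the axes are right-handed (so a half turn about z gives the same grasp; the last joint's range is limited). The gripper opens to 85 mm and grips with 20 to 120 N. Pads are 22 mm wide; open, the fingers measure 114 mm over their backs; the gripper's body (76 mm by 85 mm) begins 54 mm behind the grasp point. The pads swing forward as they close: fully open they stand 13 mm farther back than shut.
Start: joints at [-69.557, 17.962, -2.699, 69.339, 0, 90], TCP at [0.21, -0.562, 0.405] pointing down, gripper open.
Joint ranges: [-152.73, 152.73], [-39.44, 99.34], [-58.76, 71.6], [-118.89, 123.64], [-81.53, 83.1], [-180, 180]. Speed limits (degrees/s): [136.94, 136.94, 172.46, 180, 180, 180].

## Interface

Orientations are given as [roll, pitch, yaw] about the fixed x, y, z axes, in that order (R = Rz(yaw) Ry(pitch) Rx(roll)).
In Python, from rig import arm gives the robot as it stands.
- The arm moves only by the tool move_arm, never from a script. Its argument "motion" is a list of rows, each a list of 3 entries, a list of its own where there are three numbers: the turn, a rotation vector about the tool's x, y, z in degrees, then the shift along the tool's x, y, z in mm, then the closure, from -1 (fully open) to 1 (shut). A call has 1 to 12 rows; each row shifts and turns the commanded pose from where the row before left it, along the tool's axes as they then stand; what a row does not reach is not made up. A row lasts 1/10 s, in which the tool goes at most 50 mm and 8.59 degrees, less where a joint would pass 70% of its speed; a pose out of reach is approached as far as the arm can. A call is refused whole if a number of a shift passes 50 or a number of a turn 8.59, either way. A call with a gripper value outside its range is refused whole. The fingers move at their own pace and stop on an object; "force" is the grip in N (left out, the last holds). Time passes only in rows, so rows that do not move let the fingers close. It gives the time, the measured TCP pose, the force and the opening at its end, in the units of the state.
- arm.read_state(): the state, without advancing time (a new reading comes with each control period).
- arm.read_camera(name): name is "scene" or "top" or "wrist"; returns the picture (400x640x3 uint8, red, green, blue); there is no depth.
- arm.calibration(name): a dict with "vfov" (degrees; the focal length in pixels is half the picture's height over the tangent of half this angle, whatever the lens; pixels are square), "cx", "cy" (the principal point, pixels), "pose" (4x4, takes a point from camera to world coordinates). Camera axes: x right, y up, looking along -z (the intrinsics and any distortion apply to the point x, -y, -z); pixel columns grow to the right and rows downward; lengths in m; the calibration is good to about 2 mm. A picture is of the moment at which its call begins: read the wrist's pose just before it. calibration takes no time and is no camera call; for the wrist camera it gives the pose at the moment of the call.
- arm.job_done(): hands the job in, once; it reports no verdict.
The state is a dict: "clock": time; "q": joint angles; "dq": joint speeds; "joint_torque": joint torques, N m; "tcp_pos": TCP position; "ee_rot": TCP orientation; "wrist_force": force on the tool from outside, world axes, zero at the start; "wrist_torque": the same for the moment, N m; "opening": finger opening in m.
Only numpy, scipy, OpenCV 4.12 (cv2) and the standard library are available. Lean on these libraries where they do the work, as an engineer would, in place of code of your own. Each camera call takes 0.05 s, during which the arm holds its last target.

## Task

Open the grey terminal box that is bolted to the welding table: press the orange snap tab fully in, then push the blue cover along its rails off its seat, onto the deck beyond the tab, until the whole opening with the terminals is uncovered. Only press and push: do not lift the cover, do not touch the terminals inside, and leave the things standing round the box where they are.

Things in the scene. Friction and masses are not known exactly. Their poses are not given: they have to be found in the camera images.
- terminal_box: Grey terminal box, 242 x 104 x 62 mm, bolted to the table. Origin: at table level, in its middle. +x: the way the cover slides off; +z up. Seat (-x half) and open deck (+x half) are flush, 45 mm above the table. Rail lips over the cover's edges on the seat: 62 mm above the table, |y| 40 to 52 mm. The deck has side guides 11 mm high and an end stop at x = 113 mm.
- tab (a joint): Travel of the orange snap tab, straight down, in m: 0 = up (latched), 0.010 = fully in, at its stop. It needs about 5 N all the way and stays where it is left (no return spring). May start up to 2 mm in. It stands in front of the cover's leading edge and blocks it until it is at least 8 mm in.
- tab_pad (a point): Point to press on top of the orange snap tab; moves with it; at x = 20 mm, y = 0 of the box. The tab is a block 44 mm (x, -8 to 36 mm of the box) by 36 mm (y). Its top is 57 mm above the table when up, level with the cover's top, and 47 mm (2 mm above the deck) when fully in.
- push_face (a point): Centre of the upright rear face of the thumb ridge on the cover's top; the face looks along the box's -x (push it toward +x). The face is 60 mm wide (y) and 14 mm high, from 57 to 71 mm above the table; from it the ridge slopes down toward +x. Behind the face 40 mm of flat cover top remain. It lies 15 mm behind the cover's centre.
- terminals: Black terminal strip with brass screws, 72 x 40 mm, in the opening, below the closed cover; its screw tops are 33 mm above the table. Origin at the centre of its underside. Not to be touched.
- mandrel: Steel plug with a T pin, 38 mm across, 69 mm high, standing free on the table about 100 mm to the +y side of the box's middle. Origin at its underside. Leave it where it is.
- nut: Steel hex nut, 30 x 34 x 16 mm, lying free on the table about 95 mm to the -y side of the box. Origin at its underside. Leave it where it is.
- gas_cup: Pink ceramic gas cup, 19 mm across, 47 mm high, standing free on the table on the -y side of the box. Origin at its underside. Leave it where it is.
- pliers: Pliers with red sleeves, 53 x 168 x 13 mm, lying on the table to the left of the robot. Origin at their underside. Leave them where they are.
- cover: Blue cover, a loose plate 110 x 90 x 8 mm on two 4 mm runners, about 0.12 kg; its top is 57 mm above the table. Origin: centre of its underside. Axes as the box's; slides freely along x, about 2 mm play all round. Its origin is at x = -65 mm of the box when closed, has wholly cleared the opening beyond x = 31 mm, and is at 58 mm when the cover meets the end stop.
- opening (a point): Centre of the box's opening, in the seat plane 45 mm above the table, at x = -65 mm of the box. The opening is 82 mm (x) by 60 mm (y), and the closed cover hides it.
There are look-alikes about, which are no part of the job. Leave any green look-alike of the cover alone.

How it is judged (in metres and radians):
On the way, in this order (a step that is already met when the one before it is completed fails the run):
1. the snap tab is pressed in while the cover is still on its seat (value of joint tab above 0.0083 m and x of cover in the frame of terminal_box below -0.055 m), for 0.1 s.
2. the cover has been pushed off its seat, the opening is uncovered (x of cover in the frame of terminal_box above 0.031 m), for 0.2 s.
At the end, for the whole second after the job is handed in: The cover lies flat and at rest on the deck beyond its seat, between the side guides (its centre 31 to 63 mm along +x of the terminal box, within 6 mm of the middle, tilted less than 0.05 rad), so that the whole opening is uncovered, and the snap tab is still in (more than 7.5 mm) (x of cover in the frame of terminal_box between 0.031 and 0.063 m and y of cover in the frame of terminal_box between -0.006 and 0.006 m and z of cover in the frame of terminal_box below 0.049 m and angle between cover's own z axis and vertical below 0.05 rad and value of joint tab above 0.0075 m and linear speed of cover below 0.02 m/s); the robot touches nothing.
It fails at once if the cover is lifted more than 10 mm off its rails (z of cover in the frame of terminal_box above 0.055 m).
It fails at once if the terminals are touched (contact force between any of the arm, the fingers and terminals above 0.5 N).
It fails at once if a thing standing round the box is moved by more than 15 mm (distance of any of mandrel, nut, gas_cup, pliers from where it was at the start of the episode above 0.015 m).
It also fails if it takes over 38 s, if anything falls off the work surface, if the arm or the gripper's body presses on something with over 40 N, if the wrist force passes 120 N, or if a joint passes its speed limit or range.

## Working session

There is one attempt and no reset: what is moved stays moved. The work goes in short steps, Python scripts to look and compute and a tool call to move; the robot and the scene stay as the last step left them, time stands still between calls to the robot, and variables do not carry over. Pictures are saved under pics/ and viewed, and the job is handed in when it is done.

Besides the shell and the picture viewer there is one more tool, called after "Emit:" in YAML: its name, and indented under it one key for each argument. move_arm: Moves the arm, as the interface text tells. Its arguments: {"type":"object","properties":{"motion":{"type":"array","items":{"type":"array"}},"force":{"type":"number"}},"required":["motion"]}

```bash
mkdir -p pics
cat > h.py <<'E'
import numpy as np, cv2
from rig import arm
def cam(n,name):
    c=arm.calibration(n); im=arm.read_camera(n); cv2.imwrite('pics/%s.png'%name,im[:,:,::-1]); return im,c
E
python3 - <<'E'
from h import *
np.set_printoptions(precision=4,suppress=True)
for n in ["scene","top","wrist"]:
    im,c=cam(n,n+"0"); print(n,c)
print(arm.read_state(),arm.pinch_z)
E
```

```text
scene {'vfov': 57.24005602354221, 'cx': 313.9703055467393, 'cy': 197.23419112863525, 'pose': array([[-0.8463,  0.2777, -0.4545,  0.0865],
       [-0.5326, -0.4486,  0.7177,  0.8013],
       [-0.0046,  0.8495,  0.5275,  0.5772],
       [ 0.    ,  0.    ,  0.    ,  1.    ]])}
top {'vfov': 43.26522099958498, 'cx': 309.5937091173561, 'cy': 198.15999927039493, 'pose': array([[ 0.0088,  0.9953, -0.096 ,  0.403 ],
       [-1.    ,  0.0092,  0.0038,  0.1162],
       [ 0.0047,  0.096 ,  0.9954,  1.4973],
       [ 0.    ,  0.    ,  0.    ,  1.    ]])}
wrist {'vfov': 63.88666948973687, 'cx': 321.06032101163385, 'cy': 203.12913168668223, 'pose': array([[ 0.3498,  0.8965,  0.272 ,  0.2765],
       [-0.9368,  0.3355,  0.099 , -0.5362],
       [-0.0025, -0.2894,  0.9572,  0.374 ],
       [ 0.    ,  0.    ,  0.    ,  1.    ]])}
{'clock': 0.15, 'q': array([-69.5576,  17.9951,  -2.7419,  69.338 ,   0.0009,  89.9995]), 'dq': array([-0.0849, -0.1106,  0.2782,  0.0079,  0.042 ,  0.056 ]), 'joint_torque': array([  0.0021, -54.0046,  34.006 ,   0.0133,   0.0001,  -0.    ]), 'tcp_pos': array([ 0.2095, -0.562 ,  0.404 ]), 'ee_rot': array([-179.9991,    0.075 ,  -69.5571]), 'wrist_force': array([ 0.0778,  0.2519, -0.7022]), 'wrist_torque': array([-0.024 ,  0.0247,  0.0396]), 'opening': 0.08524626868535697} 0.1547
```

View pics/scene0.png

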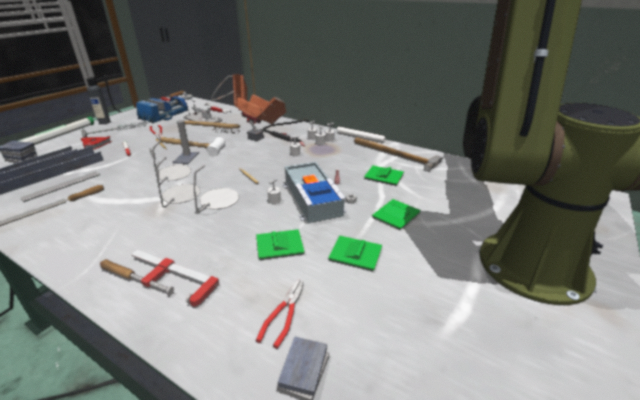

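View pics/top0.png

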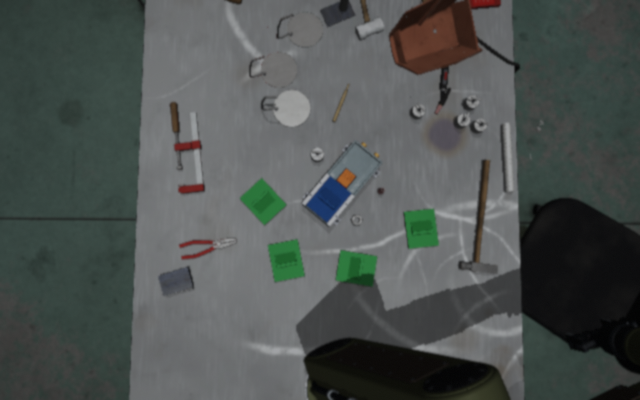

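View pics/wrist0.png

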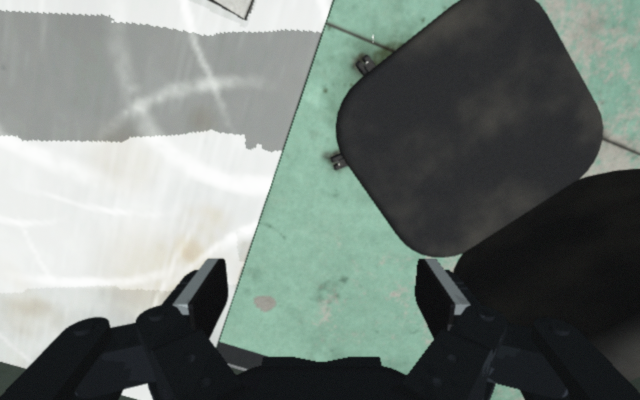

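The top view shows the box at about (342,184), with blue at (328,199), orange at (346,177) and the deck to the upper right. In the scene view the box is at about (315,192). The green look-alikes are clearly separate. Next I measure by colour masks.

```bash
cat >> h.py <<'E'
def ray(c,u,v):
    f=200/np.tan(np.radians(c['vfov']/2)); P=c['pose']
    d=P[:3,:3]@np.array([(u-c['cx'])/f,-(v-c['cy'])/f,-1.0]); return P[:3,3],d/np.linalg.norm(d)
def onz(c,u,v,z):
    o,d=ray(c,u,v); return o+d*(z-o[2])/d[2]
def tri(a,b):
    (o1,d1),(o2,d2)=a,b; A=np.stack([d1,-d2],1); t=np.linalg.lstsq(A,o2-o1,rcond=None)[0]
    p,q=o1+d1*t[0],o2+d2*t[1]; return (p+q)/2,np.linalg.norm(p-q)
def proj(c,p):
    f=200/np.tan(np.radians(c['vfov']/2)); P=c['pose']; x=P[:3,:3].T@(np.asarray(p)-P[:3,3]); return np.array([c['cx']-f*x[0]/x[2],c['cy']+f*x[1]/x[2]])
def blobs(im,col):
    h=cv2.cvtColor(im,cv2.COLOR_RGB2HSV)
    lo,hi={'orange':((5,150,120),(20,255,255)),'blue':((105,130,50),(125,255,255))}[col]
    m=cv2.inRange(h,lo,hi); n,l,s,ce=cv2.connectedComponentsWithStats(m)
    return m,[(s[i,4],ce[i],l==i) for i in np.argsort(-s[1:,4])+1 if s[i,4]>15]
E
python3 - <<'E'
from h import *
np.set_printoptions(precision=4,suppress=True)
C={}
for n in ["scene","top"]:
    im=cv2.imread('pics/%s0.png'%n)[:,:,::-1].copy(); C[n]=c=arm.calibration(n)
    for col in ['orange','blue']:
        m,b=blobs(im,col)
        for a,ce,l in b[:3]:
            ys,xs=np.where(l); r=cv2.minAreaRect(np.stack([xs,ys],1).astype(np.float32))
            print(n,col,a,ce,onz(c,*ce,0.057),[onz(c,*p,0.057)[:2] for p in cv2.boxPoints(r)])
    cv2.imwrite('pics/%sz.png'%n,cv2.resize(im[140:240,260:400][:,:,::-1],None,fx=5,fy=5,interpolation=cv2.INTER_CUBIC))
E
```

```text
scene orange 75 [309.5733 178.7467] [0.6003 0.0136 0.057 ] [array([0.6248, 0.0128]), array([ 0.6002, -0.0176]), array([0.5771, 0.0136]), array([0.6012, 0.0428])]
scene blue 520 [320.2442 192.3962] [0.5335 0.0632 0.057 ] [array([0.5999, 0.0511]), array([ 0.5348, -0.0228]), array([0.4725, 0.0712]), array([0.5331, 0.1368])]
scene blue 227 [147.2115 110.4626] [ 1.5386 -0.1315  0.057 ] [array([ 1.5202, -0.057 ]), array([ 1.6789, -0.1812]), array([ 1.5301, -0.2013]), array([ 1.3897, -0.0789])]
scene blue 26 [167.0769 106.2692] [ 1.5118 -0.2157  0.057 ] [array([ 1.5437, -0.2202]), array([ 1.5594, -0.2533]), array([ 1.4855, -0.212 ]), array([ 1.4717, -0.1808])]
top orange 166 [345.7892 177.8133] [0.6018 0.0069 0.057 ] [array([0.597 , 0.0327]), array([0.6285, 0.007 ]), array([ 0.6068, -0.0191]), array([0.5754, 0.0066])]
top blue 978 [328.0971 199.0235] [0.5399 0.0576 0.057 ] [array([0.5222, 0.1203]), array([0.6059, 0.0521]), array([ 0.558 , -0.0058]), array([0.4748, 0.0625])]
```

View pics/topz.png

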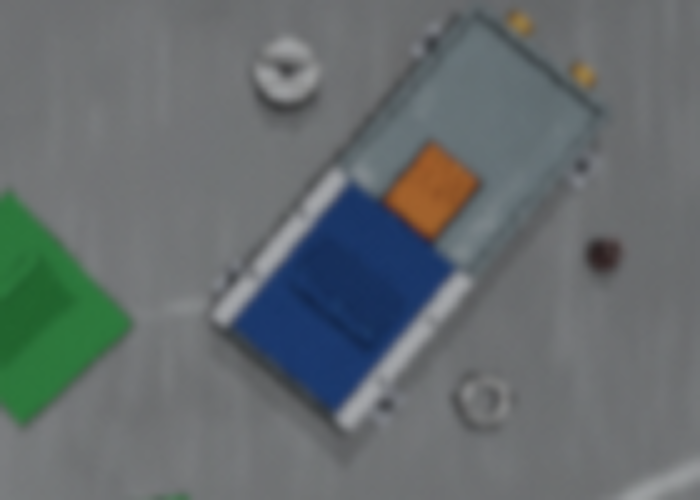

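View pics/scenez.png

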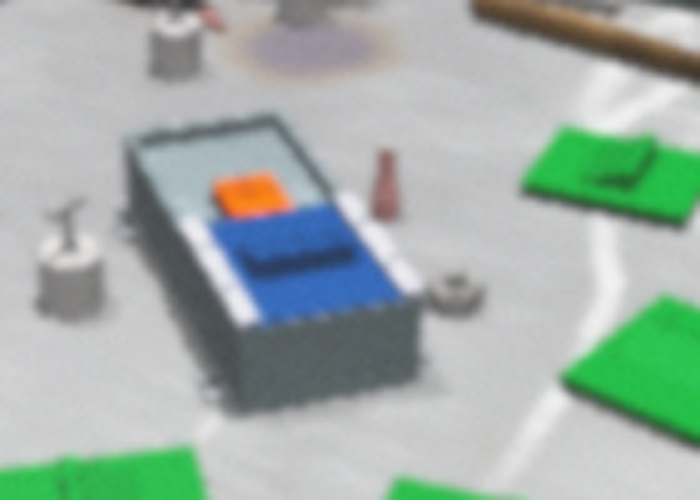

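From the top view, the box yaw is about -39.2° by three agreeing estimates. The tab measures 41x34 mm and lies 80 mm from the cover centre (79 expected). The box origin is about (0.591, 0.016). I turn the tool to yaw 50.8 so tool y runs along box +x, shut the fingers, and fly over for wrist views.

Emit:
move_arm:
  motion:
    - [[0,0,-8.5],[0,0,0],1]
    - [[0,0,-8.5],[0,0,0],1]
    - [[0,0,-8.5],[0,0,0],1]
    - [[0,0,-8.5],[0,0,0],1]
    - [[0,0,-8.5],[0,0,0],1]
    - [[0,0,-8.5],[0,0,0],1]
    - [[0,0,-8.5],[0,0,0],1]
    - [[0,0,-8.5],[0,0,0],1]
    - [[0,0,-8.5],[0,0,0],1]
    - [[0,0,-8.5],[0,0,0],1]
    - [[0,0,-8.5],[0,0,0],1]
    - [[0,0,-8.5],[0,0,0],1]
  force: 40

```text
clock: 1.35
tcp_pos: [0.2095, -0.5621, 0.4043]
ee_rot: [-180.0, -0.0, 32.8]
wrist_force: [0.4, 0.3, 0.2]
opening: 0.0004
```

Emit:
move_arm:
  motion:
    - [[0,0,-8.5],[0,0,0],1]
    - [[0,0,-8.5],[0,0,0],1]
    - [[0,0,-1.4],[0,0,0],1]
    - [[0,0,0],[49,-6.8,0],1]
    - [[0,0,0],[49,-6.8,0],1]
    - [[0,0,0],[49,-6.8,0],1]
    - [[0,0,0],[49,-6.8,0],1]
    - [[0,0,0],[49,-6.8,0],1]
    - [[0,0,0],[49,-6.8,0],1]
    - [[0,0,0],[49,-6.8,0],1]
    - [[0,0,0],[49,-6.8,0],1]
    - [[0,0,0],[49,-6.8,0],1]

```text
clock: 2.55
tcp_pos: [0.4411, -0.1797, 0.4049]
ee_rot: [180.0, -0.0, 50.7]
wrist_force: [0.8, -1.0, 0.2]
opening: 0.0002
```

Emit:
move_arm:
  motion:
    - [[0,0,0],[49,-6.8,0],1]
    - [[0,0,0],[49,-6.8,0],1]
    - [[0,0,0],[49,-6.8,0],1]
    - [[0,0,0],[49,-6.8,0],1]
    - [[0,0,0],[49,-6.8,0],1]
    - [[0,0,0],[0,0,0],1]
    - [[0,0,0],[0,0,0],1]

```text
clock: 3.25
tcp_pos: [0.5691, 0.0309, 0.4041]
ee_rot: [-180.0, 0.1, 50.9]
wrist_force: [0.2, 0.3, -0.2]
opening: -0.0004
```

Run:
```python
from h import *
np.set_printoptions(precision=4,suppress=True)
s=arm.read_state(); print(s['clock'],s['tcp_pos'],s['ee_rot'],s['q'],s['opening'])
im,c=cam('wrist','w1'); np.save('c1.npy',c)
```

```text
3.25 [0.5691 0.0309 0.4041] [-179.9626    0.0629   50.8652] [ 3.1132 14.7612 -7.0539 68.2548 -0.0214 42.248 ] -0.00037362169457367476
```

View pics/w1.png

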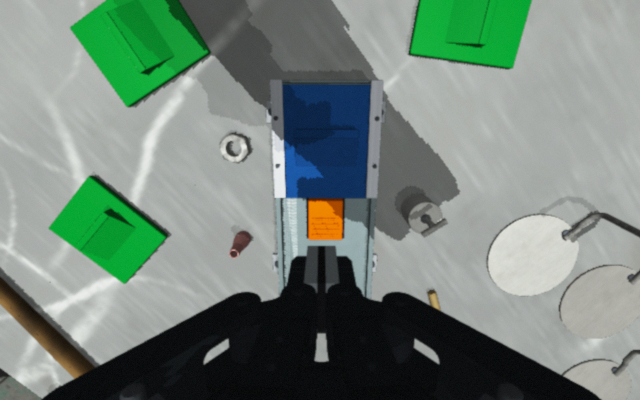

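The wrist view shows the box upright in the picture. The blue cover spans (285–370, 83–198), the tab is at (325,219), and the rails are at x 277 and 375. The nut is at (234,148), the cup at (240,242) and the mandrel at (425,213). I take a second view from 60 mm to the side and then triangulate.

Emit:
move_arm:
  motion:
    - [[0,0,0],[30,0,0],1]
    - [[0,0,0],[30,0,0],1]
    - [[0,0,0],[0,0,0],1]
    - [[0,0,0],[0,0,0],1]

```text
clock: 3.7
tcp_pos: [0.6064, 0.0752, 0.4045]
ee_rot: [-180.0, 0.1, 50.7]
wrist_force: [-0.3, -0.3, -0.1]
opening: -0.0001
```

Run:
```python
from h import *
np.set_printoptions(precision=4,suppress=True)
im2,c2=cam('wrist','w2'); np.save('c2.npy',c2)
im1=cv2.imread('pics/w1.png')[:,:,::-1].copy(); c1=np.load('c1.npy',allow_pickle=True).item()
R={}
for k,(im,c) in enumerate([(im1,c1),(im2,c2)]):
    for col in ['orange','blue']:
        m,b=blobs(im,col)
        b=b[0]; ys,xs=np.where(b[2]); r=cv2.minAreaRect(np.stack([xs,ys],1).astype(np.float32))
        bp=cv2.boxPoints(r); bp=bp[np.argsort(bp[:,1])]; bp=np.vstack([bp[:2][np.argsort(bp[:2,0])],bp[2:][np.argsort(bp[2:,0])]])
        R[k,col]=(c,b[1],bp); print(k,col,b[0],b[1],r,)
for col in ['orange','blue']:
    for i in range(4):
        a,bb=R[0,col],R[1,col]; p,e=tri(ray(a[0],*a[2][i]),ray(bb[0],*bb[2][i])); print(col,i,p,e, onz(a[0],*a[2][i],.057),onz(bb[0],*bb[2][i],.057))
```

```text
0 orange 1361 [324.7744 219.7708] ((325.0, 219.5), (39.0, 34.0), 90.0)
0 blue 9438 [325.7033 139.9438] ((326.0, 141.0), (114.0, 86.0), 90.0)
1 orange 1364 [270.2001 218.2324] ((269.5, 218.5), (39.0, 35.0), 90.0)
1 blue 9389 [265.5085 139.0109] ((263.5, 139.99998474121094), (86.99998474121094, 113.99998474121094), 0.0)
orange 0 [0.5728 0.0085 0.0556] 7.84339139528891e-05 [0.5725 0.0088 0.057 ] [0.5727 0.009  0.057 ]
orange 1 [0.5966 0.035  0.0497] 0.00013966154734954217 [0.5946 0.036  0.057 ] [0.5955 0.0369 0.057 ]
orange 2 [ 0.6027 -0.0157  0.0677] 0.00010803683352328579 [ 0.6058 -0.0189  0.057 ] [ 0.6046 -0.0205  0.057 ]
orange 3 [0.6269 0.0103 0.062 ] 0.00016650814591328926 [0.6287 0.0093 0.057 ] [0.6283 0.0085 0.057 ]
blue 0 [0.4719 0.0627 0.0592] 5.513006010603492e-05 [0.4717 0.0626 0.057 ] [0.4714 0.0622 0.057 ]
blue 1 [0.5223 0.125  0.0537] 0.00022196445781257556 [0.522  0.1246 0.057 ] [0.5226 0.1249 0.057 ]
blue 2 [ 0.55   -0.0006  0.0906] 0.00013030804264975218 [ 0.5547 -0.0097  0.057 ] [ 0.5504 -0.0151  0.057 ]
blue 3 [0.6015 0.0604 0.0856] 0.00029183957852606013 [0.6104 0.0588 0.057 ] [0.6069 0.0542 0.057 ]
```

View pics/w2.png

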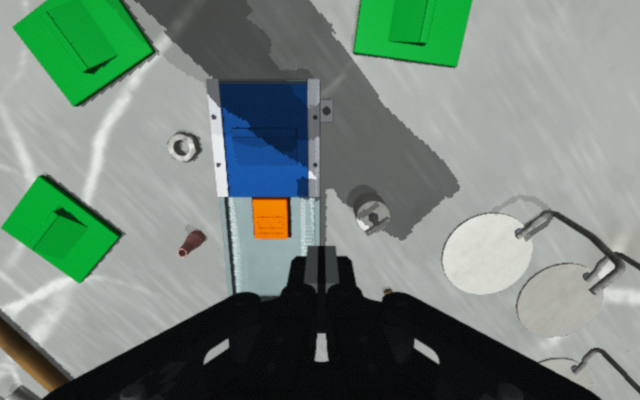

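```bash
python3 - <<'E'
from h import *
np.set_printoptions(precision=4,suppress=True)
D={}
for k in (1,2):
    im=cv2.imread('pics/w%d.png'%k)[:,:,::-1].copy(); c=np.load('c%d.npy'%k,allow_pickle=True).item()
    for col in ['orange','blue']:
        b=blobs(im,col)[1][0]; l=b[2]
        ys,xs=np.where(l); y0,y1=ys.min(),ys.max(); x0,x1=xs.min(),xs.max()
        # line fits of left/right edges (rows 15..85%), top/bottom edges (cols)
        rr=np.arange(int(y0+.15*(y1-y0)),int(y0+.85*(y1-y0))); cc=np.arange(int(x0+.2*(x1-x0)),int(x0+.8*(x1-x0)))
        L=np.polyfit(rr,[np.where(l[r])[0].min()-.5 for r in rr],1);Rr=np.polyfit(rr,[np.where(l[r])[0].max()+.5 for r in rr],1)
        T=np.polyfit(cc,[np.where(l[:,q])[0].min()-.5 for q in cc],1);B=np.polyfit(cc,[np.where(l[:,q])[0].max()+.5 for q in cc],1)
        def X(v,h): x=(v[0]*h[1]+v[1])/(1-v[0]*h[0]); return np.array([x,h[0]*x+h[1]])
        D[k,col]=(c,[X(L,T),X(Rr,T),X(L,B),X(Rr,B)],b[1])
for col in ['orange','blue']:
    a,b=D[1,col],D[2,col]
    print(col,'cent',tri(ray(a[0],*a[2]),ray(b[0],*b[2])))
    for i in range(4):
        print(col,i,a[1][i],b[1][i],*tri(ray(a[0],*a[1][i]),ray(b[0],*b[1][i])),onz(a[0],*a[1][i],.057)[:2],onz(b[0],*b[1][i],.057)[:2])
for k in (1,2):
    im=cv2.imread('pics/w%d.png'%k); x=[270,208][k-1]
    cv2.imwrite('pics/wz%d.png'%k,cv2.resize(im[75:260,x:x+125],None,fx=3.2,fy=3.2,interpolation=cv2.INTER_CUBIC))
E
python3 -c "
import cv2,numpy as np
a=cv2.imread('pics/wz1.png');b=cv2.imread('pics/wz2.png');cv2.imwrite('pics/wz.png',np.hstack([a,b])[:,:800])"
```

```text
orange cent (array([0.601 , 0.0081, 0.0535]), np.float64(0.00046299416456713465))
orange 0 [307.5    199.2738] [251.9503 198.5   ] [0.5725 0.0079 0.0529] 0.0003050414233366548 [0.5716 0.0089] [0.5723 0.0093]
orange 1 [341.5623 200.8221] [287.1582 198.5   ] [0.5973 0.0341 0.0465] 0.0012772513242255742 [0.595  0.0351] [0.5952 0.0374]
orange 2 [307.5 239.5] [254.0602 238.0361] [ 0.6069 -0.0207  0.0533] 0.0004353128642418471 [ 0.606  -0.0197] [ 0.606  -0.0189]
orange 3 [342.8325 239.5   ] [287.7326 238.867 ] [0.6278 0.0107 0.0627] 0.0005531886468326557 [0.6297 0.0096] [0.6295 0.0084]
blue cent (array([0.5364, 0.0613, 0.0605]), np.float64(0.00020399992359326167))
blue 0 [282.2912  83.635 ] [218.9424  83.5   ] [0.4718 0.0622 0.0613] 0.0008022344144666676 [0.471  0.0623] [0.4711 0.0612]
blue 1 [369.9732  84.9681] [306.1273  83.5   ] [0.523  0.1239 0.0632] 0.00015655441467973038 [0.5233 0.1247] [0.5224 0.124 ]
blue 2 [285.7499 197.2994] [229.0981 196.5   ] [ 0.5558 -0.0067  0.0586] 0.00024254003768648337 [ 0.5559 -0.0071] [ 0.5559 -0.0075]
blue 3 [364.8012 197.7429] [308.149 196.5  ] [0.607  0.0558 0.0583] 3.389663975005055e-05 [0.6074 0.0557] [0.6073 0.0555]
```

View pics/wz.png

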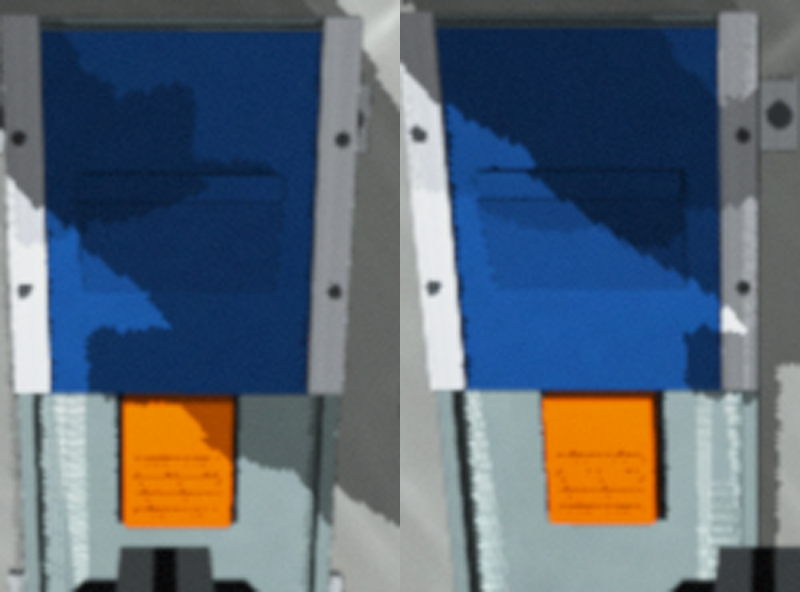

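In the 57 mm plane the cover measures 109 mm long with its centre at (0.5393, 0.0586) and yaw -39.1°. The triangulated corner height is about 60 mm (57 given), within error. The predicted tab centre matches the measured one to within 0.2 mm. The pad is at (0.6052, 0.0050). I move above it, then press.

Emit:
move_arm:
  motion:
    - [[0,0,0],[-28,22,0],1]
    - [[0,0,0],[-27.2,21.5,0],1]
    - [[0,0,0],[0,0,40],1]
    - [[0,0,0],[0,0,40],1]
    - [[0,0,0],[0,0,40],1]
    - [[0,0,0],[0,0,30],1]
    - [[0,0,0],[0,0,10],1]
    - [[0,0,0],[0,0,0],1]
    - [[0,0,0],[0,0,0],1]

```text
clock: 4.65
tcp_pos: [0.6062, 0.0056, 0.2464]
ee_rot: [179.9, -0.1, 50.8]
wrist_force: [0.2, -0.2, 1.1]
opening: -0.0002
```

Run:
```python
from h import *
np.set_printoptions(precision=4,suppress=True)
im,c=cam('scene','s3'); s=arm.read_state(); print(s['clock'],s['tcp_pos'],s['ee_rot'],s['wrist_force'])
p=s['tcp_pos']; tip=p-[0,0,.173]
print(proj(c,tip))
cv2.imwrite('pics/s3z.png',cv2.resize(im[120:240,260:380][:,:,::-1],None,fx=5,fy=5,interpolation=cv2.INTER_CUBIC))
c1=np.load('c1.npy',allow_pickle=True).item()
for x,z in [(-80,.057),(-80,.071)]:
    print(x,z,proj(c1,[.5897+.7757*x/1e3,.0176-.6311*x/1e3,z]))
```

```text
4.7 [0.6066 0.0058 0.2469] [179.8588  -0.1137  50.8085] [-0.5768  0.1469  0.8359]
[309.1625 172.0556]
-80 0.057 [325.452  128.0978]
-80 0.071 [325.6318 129.0511]
```

View pics/s3z.png

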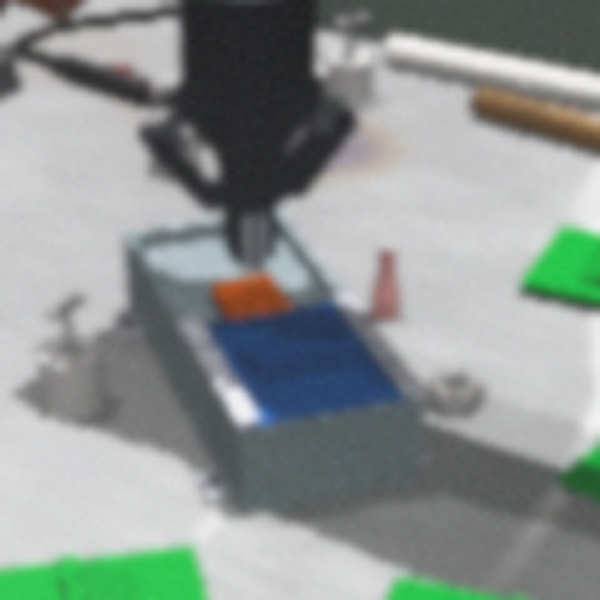

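The fingers stand over the tab and the ridge line is confirmed (row 128.75 measured, 128–129 predicted). Now I press.

Emit:
move_arm:
  motion:
    - [[0,0,0],[-0.5,-1,10],1]
    - [[0,0,0],[0,0,5],1]
    - [[0,0,0],[0,0,4],1]
    - [[0,0,0],[0,0,4],1]
    - [[0,0,0],[0,0,3],1]
    - [[0,0,0],[0,0,0],1]

```text
clock: 5.3
tcp_pos: [0.6049, 0.0064, 0.2204]
ee_rot: [179.9, -0.1, 50.9]
wrist_force: [-3.8, -0.2, 14.1]
opening: -0.0003
```

Emit:
move_arm:
  motion:
    - [[0,0,0],[0,0,1.5],1]
    - [[0,0,0],[0,0,0],1]
    - [[0,0,0],[0,0,0],1]

```text
clock: 5.6
tcp_pos: [0.6049, 0.0064, 0.2202]
ee_rot: [179.9, -0.1, 50.9]
wrist_force: [-7.9, 0.1, 23.9]
opening: 0.0003
```

The force rose to 24 N with no further travel and the tip is at 47.2 mm, so the tab is at its stop. I rise and move behind the ridge.

Emit:
move_arm:
  motion:
    - [[0,0,0],[0,0,-20],1]
    - [[0,0,0],[0,0,-20],1]
    - [[0,0,0],[-0.5,-39,0],1]
    - [[0,0,0],[-0.5,-39,0],1]
    - [[0,0,0],[0,-38,0],1]
    - [[0,0,0],[0,0,0],1]
    - [[0,0,0],[0,0,0],1]

```text
clock: 6.3
tcp_pos: [0.5137, 0.0793, 0.2573]
ee_rot: [180.0, -0.0, 50.9]
wrist_force: [0.1, -0.5, 0.4]
opening: 0.0
```

Run:
```python
from h import *
np.set_printoptions(precision=4,suppress=True)
s=arm.read_state(); im,c=cam('scene','s4'); im2,c2=cam('wrist','w4');p=s['tcp_pos'];d=(p-[.5897,.0176,0])[:2]
print(s['clock'],p,s['ee_rot'],s['wrist_force'],'box x,y',d@[.7757,-.6311],d@[.6311,.7757])
cv2.imwrite('pics/s4z.png',np.hstack([cv2.resize(im[130:230,270:370][:,:,::-1],(400,400),interpolation=cv2.INTER_CUBIC),im2[:,120:520,::-1]]))
```

```text
6.3 [0.5137 0.0793 0.2573] [179.9753  -0.0017  50.93  ] [ 0.1008 -0.5469  0.3622] box x,y -0.09793472224374931 -0.00010152398500248842
```

View pics/s4z.png

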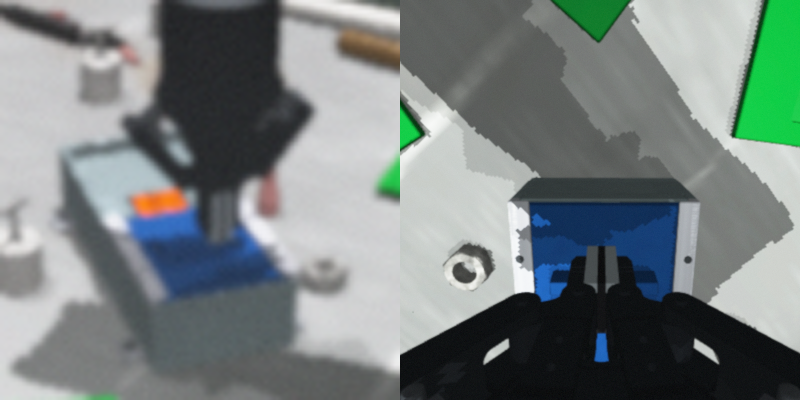

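The fingers are above the cover behind the ridge (box x = -98, y = 0) and the tab is visibly down. I lower to about 62 mm tip height and make contact.

Emit:
move_arm:
  motion:
    - [[0,0,0],[0,0,12],1]
    - [[0,0,0],[0,0,7],1]
    - [[0,0,0],[0,0,3.5],1]
    - [[0,0,0],[0,0,0],1]
    - [[0,0,0],[0,3,0],1]
    - [[0,0,0],[0,3,0],1]
    - [[0,0,0],[0,3,0],1]
    - [[0,0,0],[0,3,0],1]
    - [[0,0,0],[0,3,0],1]
    - [[0,0,0],[0,0,0],1]

```text
clock: 7.4
tcp_pos: [0.526, 0.0691, 0.2348]
ee_rot: [180.0, -0.0, 50.8]
wrist_force: [-0.2, 0.3, 0.9]
opening: 0.0002
```

Run:
```python
from h import *
np.set_printoptions(precision=4,suppress=True)
s=arm.read_state(); im,c=cam('scene','s5'); p=s['tcp_pos'];d=(p-[.5897,.0176,0])[:2]
print(s['clock'],p,s['ee_rot'],s['wrist_force'],'box x,y',d@[.7757,-.6311],d@[.6311,.7757])
cv2.imwrite('pics/s5z.png',cv2.resize(im[130:230,270:370][:,:,::-1],(500,500),interpolation=cv2.INTER_CUBIC))
```

```text
7.4 [0.526  0.0691 0.2348] [179.9668  -0.0071  50.8219] [-0.1849  0.2635  0.9246] box x,y -0.08187048990948763 -0.00023622051651391043
```

View pics/s5z.png

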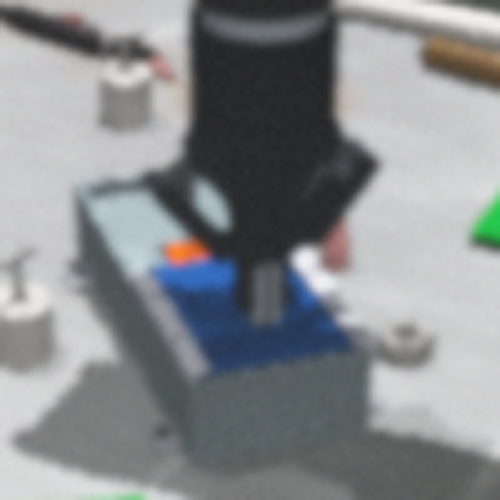

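The tips are low behind the ridge with no vertical load. I continue the push.

Emit:
move_arm:
  motion:
    - [[0,0,0],[0,5,0],1]
    - [[0,0,0],[0,8,0],1]
    - [[0,0,0],[0,8,0],1]
    - [[0,0,0],[0,8,0],1]
    - [[0,0,0],[0,8,0],1]
    - [[0,0,0],[0,8,0],1]
    - [[0,0,0],[0,8,0],1]
    - [[0,0,0],[0,8,0],1]
    - [[0,0,0],[0,8,0],1]
    - [[0,0,0],[0,5,0],1]
    - [[0,0,0],[0,0,0],1]

```text
clock: 8.55
tcp_pos: [0.5837, 0.0221, 0.2347]
ee_rot: [180.0, -0.0, 50.8]
wrist_force: [-0.2, -1.2, -0.3]
opening: 0.0001
```

Run:
```python
from h import *
np.set_printoptions(precision=4,suppress=True)
s=arm.read_state(); im,c=cam('scene','s6'); im2,c2=cam('wrist','w6');p=s['tcp_pos'];d=(p-[.5897,.0176,0])[:2]
print(s['clock'],p,s['ee_rot'],s['wrist_force'],'box x,y',d@[.7757,-.6311],d@[.6311,.7757])
cv2.imwrite('pics/s6z.png',np.hstack([cv2.resize(im[130:230,270:370][:,:,::-1],(400,400),interpolation=cv2.INTER_CUBIC),im2[:,120:520,::-1]]))
```

```text
8.55 [0.5837 0.0221 0.2347] [179.959   -0.0055  50.8041] [-0.1577 -1.201  -0.253 ] box x,y -0.007471571837661565 -0.0003209309938403901
```

View pics/s6z.png

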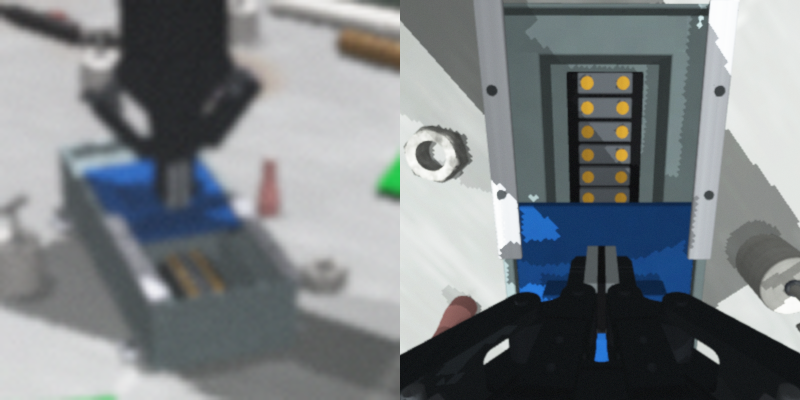

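The cover is moving straight and most of the terminals are uncovered. The rear edge is at row 203 in the wrist view. I work out its position.

Run:
```python
from h import *
c=arm.calibration('wrist')
for u in (525,805):
    q=onz(c,u/1+120-400 if 0 else u-400+120,203,.057); d=(q-[.5897,.0176,0])[:2]
    print('cover x by rear edge',d@[.7757,-.6311]+.055, d@[.6311,.7757])
```

```text
cover x by rear edge 0.016078850679317337 -0.03803547896376674
cover x by rear edge 0.016079768801791995 0.09654883739564551
```

The cover is at x = 16 mm and I aim for about 45, so I push 29 mm more and then back off before rising.

Emit:
move_arm:
  motion:
    - [[0,0,0],[0,6,0],1]
    - [[0,0,0],[0,8,0],1]
    - [[0,0,0],[0,7,0],1]
    - [[0,0,0],[0,5,0],1]
    - [[0,0,0],[0,3,0],1]
    - [[0,0,0],[0,0,0],1]
    - [[0,0,0],[0,0,0],1]
    - [[0,0,0],[0,-5,0],1]
    - [[0,0,0],[0,-3,-15],1]
    - [[0,0,0],[0,0,-40],1]
    - [[0,0,0],[0,0,-40],1]
    - [[0,0,0],[0,0,-40],1]

```text
clock: 9.85
tcp_pos: [0.5987, 0.0097, 0.3724]
ee_rot: [180.0, -0.0, 50.9]
wrist_force: [0.8, 0.1, 0.5]
opening: -0.0001
```

Emit:
move_arm:
  motion:
    - [[0,0,0],[0,0,-30],1]
    - [[0,0,0],[0,30,0],1]
    - [[0,0,0],[0,30,0],1]
    - [[0,0,0],[0,0,0],1]
    - [[0,0,0],[0,0,0],1]

```text
clock: 10.35
tcp_pos: [0.6455, -0.0285, 0.4002]
ee_rot: [-180.0, -0.0, 50.8]
wrist_force: [0.6, 0.0, 0.3]
opening: 0.0001
```

Run:
```python
from h import *
np.set_printoptions(precision=4,suppress=True)
s=arm.read_state(); print(s['clock'],s['tcp_pos'])
im,c=cam('scene','s7'); im2,c2=cam('wrist','w7'); im3,c3=cam('top','t7')
cv2.imwrite('pics/s7z.png',np.hstack([cv2.resize(im[130:230,270:370][:,:,::-1],(400,400),interpolation=cv2.INTER_CUBIC),im2[:,120:520,::-1]]))
for im,c in ((im2,c2),(im3,c3)):
    b=blobs(im,'blue')[1]
    for a in b[:2]:
        q=onz(c,*a[1],.057); d=(q-[.5897,.0176,0])[:2]
        ys,xs=np.where(a[2]); r=onz(c,a[1][0],ys.min()-.5,.057)-[.5897,.0176,0]
        print(a[0],a[1],'cent box',d@[.7757,-.6311],d@[.6311,.7757],'rear->cover x',r[:2]@[.7757,-.6311]+.055)
```

```text
10.35 [ 0.6455 -0.0285  0.4002]
10358 [323.1112 155.1522] cent box 0.04181327657675916 0.00036447183262814314 rear->cover x 0.045139680607258245
816 [350.3358 167.7672] cent box 0.047161897708413884 0.00776561464866437 rear->cover x 0.15045297170952157
```

View pics/s7z.png

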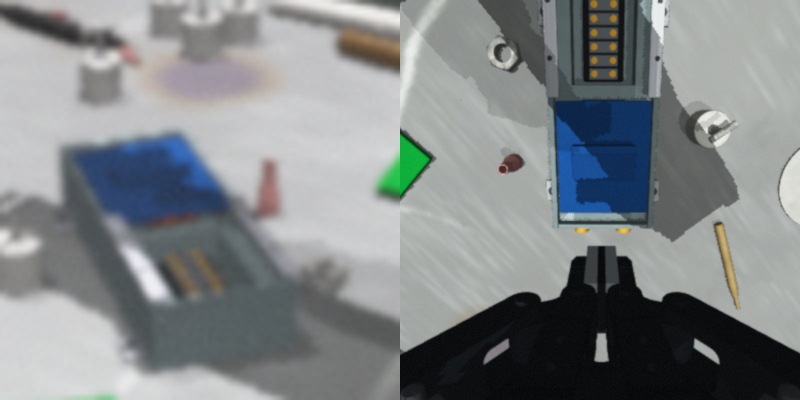

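The cover's rear edge puts its centre at x = 45 mm and y ≈ 0.4 mm. It lies flat between the guides, with the whole opening and terminals showing and the neighbours in place. The top-view centroid is off because the arm hides part of the cover. I hand in the job.

```bash
python3 -c "
from rig import arm
print(arm.job_done())"
```

```text
the job is handed in; nothing more can be done
None
```

I pressed the orange tab to its stop, then pushed the blue cover by its ridge off the seat and onto the deck. The job was handed in at about 10.5 s on the robot's clock, of the 38 s allowed.

- **Tab:** the fingertips reached 47.2 mm, and the force rose to 24 N with no further travel. I took no tab measurement after the cover slid over it.
- **Cover:** the last wrist view put its centre at box x = 45 mm by its rear edge, or 42 mm by its blue centroid. Both are inside the 31–63 mm range. Its y was 0.4 mm, and it looks flat between the guides. I did not measure its tilt or height afterwards.
- **Opening:** the views show it fully uncovered. The tips stayed about 62 mm above the table through the push, well above the terminals' screw tops (33 mm).
- **Surroundings:** the nut, gas cup and mandrel appear to stand where they were, judged by eye. The arm never went near the pliers or the green look-alikes. The arm was clear of everything at hand-in.

**Checks that disagreed:**
- The final top-view centroid read y = 7.8 mm. I put that down to the arm hiding part of the cover and used the wrist view.
- At the start, the scene camera placed the tab about 7 mm away from the top view. The wrist views settled it.
- The cover's corners triangulated to about 60 mm high, against the 57 mm given.

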